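Riddle the mixed nuts

ROBOT

A 6-joint arm with a two-finger parallel gripper is mounted at the origin on the work surface. World frame = base frame: x ahead of the robot, y to its left, z up, the work surface at z = 0. Lengths are in m, angles in rad, forces in N, time in s.
With the tool pointing down it reaches from about 0.35 to 0.975 m from the base axis. Payload 4.9 kg.
Tool frame: the origin (TCP) lies at the very end of the fingers, on their centre line; the grasp point (between the pads) lies 19 mm behind it; z points along the fingers, y is the line along which they close (so a half turn about z gives the same grasp; the last joint's range is limited). The gripper opens to 85 mm and grips with 20 to 120 N. Pads are 22 mm wide; open, the fingers measure 114 mm over their backs; the gripper's body (76 mm by 85 mm) begins 54 mm behind the grasp point. The pads swing forward as they close: fully open they stand 13 mm farther back than shut.
Start: joints at [-1.235, 0.053, 1.613, -0, 1.476, -0.119], TCP at [0.275, -0.561, 0.231] pointing down, gripper open.
Joint ranges: [-3.01, 3.01], [-1.01, 2.22], [0.06, 2.58], [-1.02, 4.17], [0.09, 2.62], [-3.14, 3.14]. Speed limits (rad/s): [2.57, 2.57, 3.14, 3.14, 3.14, 3.14].

INTERFACE

Orientations are given as a rotation vector (axis times angle).
In Python, from station import ctrl gives the robot as it stands.
- The arm moves only by the tool jog_arm, never from a script. Its argument "plan" is a list of rows, each a list of 7 numbers: the shift along the tool's x, y, z in units of 0.02 m (1.0 is 0.02 m), then the turn, a rotation vector about the tool's x, y, z in units of 45 degrees (1.0 is 45 degrees), then the opening, from -1 (shut) to 1 (fully open). A call has 1 to 8 rows; each row shifts and turns the commanded pose from where the row before left it, along the tool's axes as they then stand; what a row does not reach is not made up. A row lasts 1/10 s, in which the tool goes at most 50 mm and 8.59 degrees, less where a joint would pass 70% of its speed; a pose out of reach is approached as far as the arm can. A call with a number of a shift or a turn outside -1 to 1 is refused whole. A call with a gripper value outside its range is refused whole. The fingers move at their own pace and stop on an object; "grip_force" is the grip in N (left out, the last holds). Time passes only in rows, so rows that do not move let the fingers close. It gives the time, the measured TCP pose, the force, the opening and the grip force at its end, in the units of the state.
- ctrl.get_obs(): the state, without advancing time (a new reading comes with each control period).
- ctrl.get_image(name): name is "scene" or "top" or "wrist"; returns (picture, depth): 420x560x3 uint8, red, green, blue; 420x560 float32, m along the optical axis (not along the pixel's ray), 0 where there is no reading.
- ctrl.camera_info(name): a dict with "camera_matrix" (3x3 intrinsics, pixels), "k1" (the pictures are not rectified: a ray, as slopes to the right and down, at radius r is drawn at 1 + k1 r^2 times it, then the intrinsics apply), "rvec" (rotation vector, rad) and "tvec" (3), from world to camera coordinates, as OpenCV has them; the wrist camera has in their place "T_tool_cam" (4x4, takes a point from camera to tool coordinates, whose origin is the TCP and whose axes are the flange's). Camera axes: x right, y down, z forward; pixel columns grow to the right and rows downward; lengths in m; the calibration is good to about 2 mm. A picture is of the moment at which its call begins: read the wrist's pose just before it. camera_info takes no time and is no camera call.
- ctrl.finish_job(): hands the job in; it is judged then, once.
The state is a dict: "t": time; "q": joint angles; "dq": joint speeds; "effort": joint torques, N m; "tool_pos": TCP position; "tool_rot": TCP orientation; "contact_force": force on the tool from outside, world axes, zero at the start; "wrist_torque": the same for the moment, N m; "opening": finger opening in m; "grip_force": force on a finger pad.
Only numpy, scipy, OpenCV 4.12 (cv2) and the standard library are available. Lean on these libraries where they do the work, as an engineer would, in place of code of your own. Each camera call takes 0.05 s, during which the arm holds its last target. There are 200 camera calls.

TASK

Sort the mixed hexagon nuts with the hand sieve: shake it over its catch pan until all the small nuts have dropped through into the pan, then tip the large nuts out of it into the open-fronted stock bin and hang the empty sieve level on the pan again, by its side flanges. Let the sieve do the sorting: do not touch the nuts with the fingers, and leave the other things on the bench alone.

Things in the scene. Friction and masses are not known exactly. Their poses are not given: they have to be found in the camera images.
- sieve_grip (a point): middle of the sieve's handle: a fixed round grip in black rubber, 28 mm thick, 110 mm long, lying along the sieve's y on two straps over the middle of the sieve; being round, it can be gripped from above straight or tilted about its own axis. Axes of the sieve: z up, pouring side to -x. The loose sieve weighs about 320 g, up to 0.97 kg with the nuts. Its underside is 100 mm below this point
- sieve_floor (a point): middle of the upper face of the sieve's floor, 97 mm under the handle's middle. Bright oiled sheet steel, 170 mm wide (y), x = -80 to +85 mm, with 3 x 3 square holes 34 mm wide at 50 mm pitch (16 mm webs), the middle hole at this point. Walls 45 mm high at the back (+x) and both sides, none in front. Nuts begin to slide on it at a tilt of 13 to 20 degrees
- sieve_lip (a point): middle of the pouring lip, 119 mm in front (-x) of the handle's middle and 87 mm below it: from x = -80 mm the floor goes on as a solid 40 mm apron that rises 15 degrees to this edge, with 25 mm cheeks at the sides. The large nuts leave the sieve over it when that side is tipped well down
- sieve_flange (a point): the flange along the sieve's left (+y) side, at its underside, 80 mm below the handle and 101 mm beside it; one like it on the right. They reach out to y = +-115 mm (sieve walls: +-88 mm), run from x = -80 to +88 mm and rest on the pan's long rims
- pan: catch pan, open grey-painted steel tray fixed to the bench, inside 268 mm (x) by 194 mm (y), walls 3 mm, 78 mm high. Origin: centre of its underside, z up. The sieve hangs in it, flanges on the two long rims, lip to the pan's -x, floor sunk 20 mm below the rims, handle 158 mm above the bench, with 9 mm of play sideways; its handle may hang from 15 mm in front (-x) to 46 mm behind (+x) the pan's centre
- bin: grey plastic open-fronted stacking bin, empty, fixed to the bench, 220 mm (x) by 180 mm (y) inside, walls 4 mm, 85 mm high; the front towards -x is cut down to 50 mm. Origin at the centre of its underside, z up. The bin stands on the pan's left or on its right
- small0_center (a point): small hexagon nut, dark steel, 24 mm across the flats (28 over the corners), 14 mm thick, 30 g. The point is its centre, half-way up; z along its bore
- small1_center (a point): small hexagon nut, dark steel, 24 mm across the flats (28 over the corners), 14 mm thick, 30 g. The point is its centre, half-way up; z along its bore
- small2_center (a point): small hexagon nut, dark steel, 24 mm across the flats (28 over the corners), 14 mm thick, 30 g. The point is its centre, half-way up; z along its bore
- small3_center (a point): small hexagon nut, dark steel, 24 mm across the flats (28 over the corners), 14 mm thick, 30 g. The point is its centre, half-way up; z along its bore
- small4_center (a point): small hexagon nut, dark steel, 24 mm across the flats (28 over the corners), 14 mm thick, 30 g. The point is its centre, half-way up; z along its bore
- small5_center (a point): small hexagon nut, dark steel, 24 mm across the flats (28 over the corners), 14 mm thick, 30 g. The point is its centre, half-way up; z along its bore
- large0_center (a point): large flat hub nut, dark steel hexagon, 46 mm across the flats (53 over the corners), 18 mm thick, with a 32 mm bore, 140 g; too big for the sieve's holes. The point is its centre, half-way up; z along its bore
- large1_center (a point): large flat hub nut, dark steel hexagon, 46 mm across the flats (53 over the corners), 18 mm thick, with a 32 mm bore, 140 g; too big for the sieve's holes. The point is its centre, half-way up; z along its bore
- large2_center (a point): large flat hub nut, dark steel hexagon, 46 mm across the flats (53 over the corners), 18 mm thick, with a 32 mm bore, 140 g; too big for the sieve's holes. The point is its centre, half-way up; z along its bore
- carton: bystander: dark red filter carton, 75 x 110 x 115 mm high, loose. Origin at the centre of its underside
- canister: bystander: white spin-on oil filter canister, 76 mm across, 90 mm high, loose. Origin at the centre of its underside
- spray: bystander: steel spray can, 58 mm across, 190 mm high, loose. Origin at the centre of its underside

How it is judged:
On the way, in this order (a step that is already met when the one before it is completed fails the run):
1. all six small nuts have dropped through into the catch pan while the three large ones are still in the sieve (x of small0_center in the frame of pan between -0.134 and 0.134 m and y of small0_center in the frame of pan between -0.097 and 0.097 m and z of each of small0_center, small1_center, small2_center, small3_center, small4_center, small5_center in the frame of pan below 0.045 m and x of small1_center in the frame of pan between -0.134 and 0.134 m and y of small1_center in the frame of pan between -0.097 and 0.097 m and x of small2_center in the frame of pan between -0.134 and 0.134 m and y of small2_center in the frame of pan between -0.097 and 0.097 m and x of small3_center in the frame of pan between -0.134 and 0.134 m and y of small3_center in the frame of pan between -0.097 and 0.097 m and x of small4_center in the frame of pan between -0.134 and 0.134 m and y of small4_center in the frame of pan between -0.097 and 0.097 m and x of small5_center in the frame of pan between -0.134 and 0.134 m and y of small5_center in the frame of pan between -0.097 and 0.097 m and x of large0_center in the frame of sieve_grip between -0.125 and 0.125 m and y of large0_center in the frame of sieve_grip between -0.086 and 0.086 m and z of large0_center in the frame of sieve_grip between -0.105 and -0.04 m and x of large1_center in the frame of sieve_grip between -0.125 and 0.125 m and y of large1_center in the frame of sieve_grip between -0.086 and 0.086 m and z of large1_center in the frame of sieve_grip between -0.105 and -0.04 m and x of large2_center in the frame of sieve_grip between -0.125 and 0.125 m and y of large2_center in the frame of sieve_grip between -0.086 and 0.086 m and z of large2_center in the frame of sieve_grip between -0.105 and -0.04 m), for 0.2 s.
2. all three large nuts lie in the stock bin, the small ones still in the pan (x of large0_center in the frame of bin between -0.11 and 0.11 m and y of large0_center in the frame of bin between -0.09 and 0.09 m and z of each of large0_center, large1_center, large2_center in the frame of bin below 0.07 m and x of large1_center in the frame of bin between -0.11 and 0.11 m and y of large1_center in the frame of bin between -0.09 and 0.09 m and x of large2_center in the frame of bin between -0.11 and 0.11 m and y of large2_center in the frame of bin between -0.09 and 0.09 m and x of small0_center in the frame of pan between -0.134 and 0.134 m and y of small0_center in the frame of pan between -0.097 and 0.097 m and z of each of small0_center, small1_center, small2_center, small3_center, small4_center, small5_center in the frame of pan below 0.045 m and x of small1_center in the frame of pan between -0.134 and 0.134 m and y of small1_center in the frame of pan between -0.097 and 0.097 m and x of small2_center in the frame of pan between -0.134 and 0.134 m and y of small2_center in the frame of pan between -0.097 and 0.097 m and x of small3_center in the frame of pan between -0.134 and 0.134 m and y of small3_center in the frame of pan between -0.097 and 0.097 m and x of small4_center in the frame of pan between -0.134 and 0.134 m and y of small4_center in the frame of pan between -0.097 and 0.097 m and x of small5_center in the frame of pan between -0.134 and 0.134 m and y of small5_center in the frame of pan between -0.097 and 0.097 m), for 0.2 s.
At the end, for the whole second after the job is handed in: All six small nuts lie in the catch pan and all three large ones in the stock bin, below its rim; the empty sieve hangs level on the pan by its flanges again (height within 6 mm, 15 mm sideways, 55 mm lengthwise, tilt 3 degrees, in line within 8 degrees), released and at rest (all of step 2 and x of sieve_grip in the frame of pan between -0.055 and 0.055 m and y of sieve_grip in the frame of pan between -0.015 and 0.015 m and z of sieve_grip in the frame of pan between 0.152 and 0.164 m and angle between sieve_grip's own z axis and vertical below 0.06 rad and angle between the x axis of sieve_grip and the x axis of pan, either way round below 0.15 rad and linear speed of sieve below 0.02 m/s); the robot touches nothing.
It fails at once if a bystander (carton, canister or spray can) is moved by more than 30 mm (distance of any of carton, canister, spray from where it was at the start of the episode above 0.03 m).
It fails at once if the fingers touch a nut (more than 1 N) (contact force between the fingers and small0 above 1 N or contact force between the fingers and small1 above 1 N or contact force between the fingers and small2 above 1 N or contact force between the fingers and small3 above 1 N or contact force between the fingers and small4 above 1 N or contact force between the fingers and small5 above 1 N or contact force between the fingers and large0 above 1 N or contact force between the fingers and large1 above 1 N or contact force between the fingers and large2 above 1 N).
It also fails if it takes over 54 s, if anything falls off the work surface, if the arm or the gripper's body presses on something with over 40 N, if the wrist force passes 120 N, or if a joint passes its speed limit or range.

## Working session

There is one attempt and no reset: what is moved stays moved. The work goes in short steps, Python scripts to look and compute and a tool call to move; the robot and the scene stay as the last step left them, time stands still between calls to the robot, and variables do not carry over. Pictures are saved under pics/ and viewed, at most 10 in all, crops included, and the job is handed in when it is done.

Besides the shell and the picture viewer there is one more tool, called after "Call:" by a JSON object that holds its "api" and its "payload". jog_arm: Moves the arm, as the interface text tells. Shifts and turns lie within -1 to 1; 1 stands for 0.02 m of shift or 45 degrees of turn. Its arguments: {"type":"object","properties":{"plan":{"type":"array"},"grip_force":{"type":"number"}},"required":["plan"]}

```bash
ls; mkdir -p pics
python3 - <<'E'
from station import ctrl
import cv2,numpy as np
o=ctrl.get_obs();print(o)
for n in("top","scene"):
    im,d=ctrl.get_image(n);cv2.imwrite(f"pics/{n}0.png",im[:,:,::-1]);np.savez(f"{n}0.npz",im=im,d=d);print(n,ctrl.camera_info(n))
print(ctrl.camera_info("wrist"))
E
```

```text
pics
{'t': 0.0, 'q': array([-1.23494706e+00,  5.33508003e-02,  1.61432856e+00,  4.47595041e-06,
        1.47601730e+00, -1.18987746e-01]), 'dq': array([-0.00042403, -0.00013481, -0.00086032, -0.0001367 ,  0.00035338,
        0.00030895]), 'effort': array([ 1.29070690e-03, -3.93679833e+01, -3.70175564e+01,  9.75970238e-05,
        7.02433259e-03,  9.78004323e-06]), 'tool_pos': array([ 0.27436755, -0.56084284,  0.23004614]), 'tool_rot': array([-3.05866377e+00, -7.07841333e-01,  3.50467679e-04]), 'contact_force': array([-0.39830619, -0.23570489,  1.1192014 ]), 'wrist_torque': array([ 0.00943071,  0.00189204, -0.01752012]), 'grip_force': 0.0, 'opening': 0.08509557270183123}
top {'camera_matrix': array([[416.33018367,   0.        , 279.37788873],
       [  0.        , 416.33018367, 209.62185372],
       [  0.        ,   0.        ,   1.        ]]), 'k1': -0.0820382840862311, 'rvec': array([ 2.14215904, -2.11313494,  0.19753156]), 'tvec': array([-0.0985726 ,  0.60120025,  0.97632503])}
scene {'camera_matrix': array([[455.66109074,   0.        , 270.62267177],
       [  0.        , 455.66109074, 209.24105817],
       [  0.        ,   0.        ,   1.        ]]), 'k1': -0.0029309679609558397, 'rvec': array([ 2.26565776,  0.72489566, -0.28796427]), 'tvec': array([-0.4161615 , -0.21981504,  1.44040659])}
{'camera_matrix': array([[335.45471739,   0.        , 275.46658321],
       [  0.        , 335.45471739, 218.07950187],
       [  0.        ,   0.        ,   1.        ]]), 'k1': -0.06001220097684141, 'T_tool_cam': array([[-1.02973663e-03, -9.51807849e-01, -3.06693265e-01,
         7.86987925e-02],
       [ 9.99999354e-01, -1.12790537e-03,  1.42856802e-04,
        -3.92433850e-04],
       [-4.81893207e-04, -3.06692920e-01,  9.51808395e-01,
        -1.42674173e-01],
       [ 0.00000000e+00,  0.00000000e+00,  0.00000000e+00,
         1.00000000e+00]])}
```

View pics/top0.png

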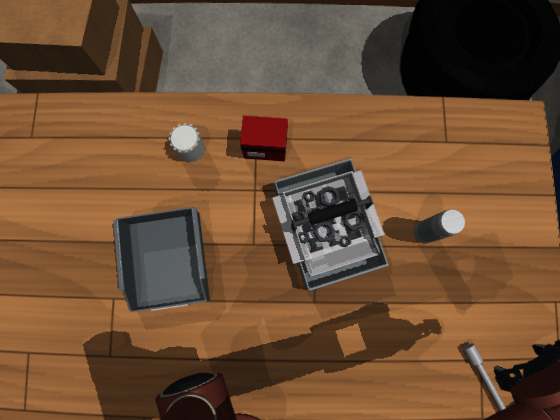

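View pics/scene0.png

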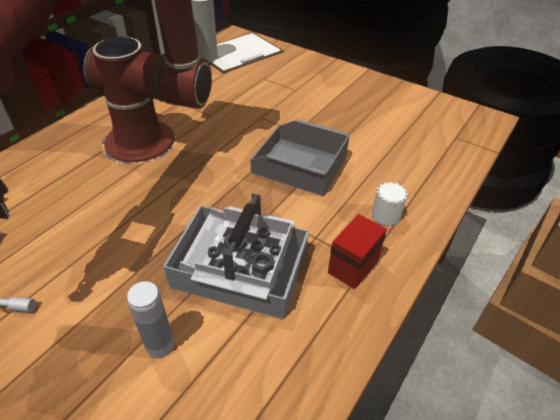

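```bash
cat > h.py <<'E'
import numpy as np,cv2
from station import ctrl
from scipy.spatial.transform import Rotation as R
def T_cw(n,o=None):
    c=ctrl.camera_info(n)
    if n=="wrist":
        T=np.eye(4);T[:3,:3]=R.from_rotvec(o["tool_rot"]).as_matrix();T[:3,3]=o["tool_pos"];return T@c["T_tool_cam"]
    T=np.eye(4);T[:3,:3]=R.from_rotvec(c["rvec"]).as_matrix();T[:3,3]=c["tvec"];return np.linalg.inv(T)
def cloud(n,d,o=None):
    c=ctrl.camera_info(n);h,w=d.shape
    uv=np.stack(np.meshgrid(np.arange(w),np.arange(h)),-1).reshape(-1,1,2).astype(np.float64)
    p=cv2.undistortPoints(uv,c["camera_matrix"],np.array([c["k1"],0,0,0,0])).reshape(h,w,2)
    P=np.dstack([p[...,0]*d,p[...,1]*d,d]);T=T_cw(n,o)
    W=P@T[:3,:3].T+T[:3,3];W[d<=0]=np.nan;return W
E
python3 - <<'E'
from h import *
f=np.load("top0.npz");im=f["im"];W=cloud("top",f["d"]);Z=W[...,2]
print("table",np.nanmedian(Z[330:345,230:300]))
def rect(m,l):
    p=W[m][:,:2].astype(np.float32);print(l,len(p),np.round(np.nanmedian(W[m],0),4),[np.round(x,4) for x in cv2.minAreaRect(p)]);print(np.round(cv2.boxPoints(cv2.minAreaRect(p)),3).tolist())
def box(r0,r1,c0,c1):
    m=np.zeros(Z.shape,bool);m[r0:r1,c0:c1]=1;return m
b=box(195,320,105,215);rect(b&(Z>.077)&(Z<.095),"binrim");rect(b&(Z>.04)&(Z<.095),"bin all")
b=box(150,300,260,395);rect(b&(Z>.071)&(Z<.084),"panrim")
g=im.astype(int).max(2)
rect(b&(Z>.16)&(Z<.18)&(g<60),"handle");rect(b&(Z>.15)&(Z<.19),"handle all")
for n,bb in(("can",box(115,165,165,210)),("carton",box(110,165,235,295)),("spray",box(200,250,410,470))):rect(bb&(Z>.05),n)
# yaw from handle pca
m=b&(Z>.16)&(Z<.18);p=W[m][:,:2];u,s,v=np.linalg.svd(p-p.mean(0));print(p.mean(0),v[0],np.degrees(np.arctan2(v[0][1],v[0][0])))
cv2.imwrite("pics/crop.png",cv2.resize(im[145:300,255:400][:,:,::-1],None,fx=4,fy=3.8,interpolation=cv2.INTER_CUBIC))
E
```

```text
table 9.514572378943598e-05
binrim 1048 [0.5113 0.2494 0.0851] [array([0.4933, 0.1976]), array([0.1918, 0.2063]), np.float64(9.7533)]
[[0.38100001215934753, 0.28299999237060547], [0.41600000858306885, 0.07999999821186066], [0.6050000190734863, 0.1120000034570694], [0.5699999928474426, 0.3160000145435333]]
bin all 1958 [0.4954 0.2695 0.08  ] [array([0.4732, 0.1946]), array([0.2312, 0.2063]), np.float64(9.2035)]
[[0.34299999475479126, 0.27799999713897705], [0.37599998712539673, 0.07400000095367432], [0.6039999723434448, 0.11100000143051147], [0.5709999799728394, 0.3149999976158142]]
panrim 2945 [ 0.5721 -0.2038  0.0792] [array([ 0.6076, -0.1998]), array([0.3636, 0.2311]), np.float64(17.4766)]
[[0.39899998903274536, -0.14399999380111694], [0.4690000116825104, -0.36500000953674316], [0.8159999847412109, -0.2549999952316284], [0.7459999918937683, -0.03500000014901161]]
handle 723 [ 0.5793 -0.2061  0.1686] [array([ 0.5805, -0.2075]), array([0.027 , 0.1818]), np.float64(18.1572)]
[[0.5389999747276306, -0.125], [0.5960000157356262, -0.2980000078678131], [0.621999979019165, -0.289999991655349
[... 557 characters left out ...]
0000202655792], [0.7990000247955322, 0.19699999690055847]]
carton 1684 [ 0.7734 -0.0498  0.1147] [array([ 0.7842, -0.05  ]), array([0.1106, 0.0773]), np.float64(86.411)]
[[0.7419999837875366, -0.10300000011920929], [0.8190000057220459, -0.1080000028014183], [0.8259999752044678, 0.003000000026077032], [0.7490000128746033, 0.00800000037997961]]
spray 1062 [ 0.5521 -0.4507  0.1777] [array([ 0.5565, -0.4642]), array([0.0587, 0.0567]), np.float64(69.7382)]
[[0.5199999809265137, -0.4819999933242798], [0.5730000138282776, -0.5019999742507935], [0.5929999947547913, -0.44699999690055847], [0.5400000214576721, -0.4269999861717224]]
[ 0.57965855 -0.20755449] [ 0.31582949 -0.94881596] -71.58910322255755
```

View pics/crop.png

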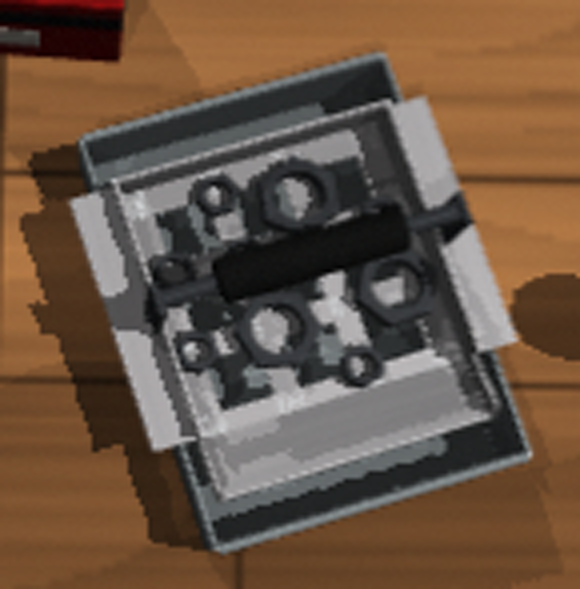

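```bash
cat >> h.py <<'E'
def ray(n,px,z,o=None):
    c=ctrl.camera_info(n);T=T_cw(n,o)
    p=cv2.undistortPoints(np.array(px,float).reshape(-1,1,2),c["camera_matrix"],np.array([c["k1"],0,0,0,0])).reshape(-1,2)
    D=np.c_[p,np.ones(len(p))]@T[:3,:3].T;return T[:3,3]+D*((z-T[2,3])/D[:,2])[:,None]
def pose(grip,yaw,tip=0):
    """tool pose for sieve grip point, yaw deg, lip-down tip deg"""
    S=R.from_euler("z",yaw,degrees=True)*R.from_euler("y",-tip,degrees=True)
    M=S.as_matrix()@np.array([[0,1,0],[1,0,0],[0,0,-1.]])
    return np.array(grip)+.019*M[:,2],R.from_matrix(M)
def plan(p,r,n,p0=None,r0=None):
    """rows (same twist each) to go there in n rows; straight line, turn spread"""
    o=ctrl.get_obs();p0=o["tool_pos"] if p0 is None else p0;r0=R.from_rotvec(o["tool_rot"]) if r0 is None else r0
    w=(r0.inv()*r).as_rotvec();q=p0.copy();c=r0
    for i in range(n):
        s=c.inv().apply((p-p0)/n)/.02;print(i,np.round(s,2),np.round(np.degrees(w)/n/45,3));c=c*R.from_rotvec(w/n)
E
python3 - <<'E'
from h import *
P=ray("top",[(275,182.6),(351.3,159.5),(387.5,264.7),(308.3,289.7)],.078)[:,:2];print(P.round(3),P.mean(0))
print([round(float(np.linalg.norm(P[i]-P[(i+1)%4])),3) for i in range(4)],np.degrees(np.arctan2(*(P[0]+P[1]-P[2]-P[3])[::-1])))
f=np.load("top0.npz");im=f["im"]
W=cloud("top",f["d"]);b=W[195:320,105:215].reshape(-1,3);b=b[np.isfinite(b[:,2])]
t=np.radians(9.2);Q=(b[:,:2]-[.473,.195])@np.array([[np.cos(t),-np.sin(t)],[np.sin(t),np.cos(t)]])
m=(b[:,2]>.08)&(b[:,2]<.09)
for k in(0,1):print(np.histogram(Q[m][:,k],bins=np.arange(-.13,.131,.01)))
p,r=pose([.580,-.2075,.158+.06],18.4);print(p);plan(p,r,24)
E
```

```text
[[ 0.665 -0.079]
 [ 0.728 -0.268]
 [ 0.468 -0.35 ]
 [ 0.408 -0.161]] [ 0.56739339 -0.21415447]
[0.199, 0.272, 0.198, 0.27] 17.640820103164458
(array([  0,   0,   0,   0,   0,   0,   9,  51,  48,  49,  47,  51,  44,
        48,  47,  46,  45,  50,  43,  49,  46,  48,  45,  44, 163,   0]), array([-1.30000000e-01, -1.20000000e-01, -1.10000000e-01, -1.00000000e-01,
       -9.00000000e-02, -8.00000000e-02, -7.00000000e-02, -6.00000000e-02,
       -5.00000000e-02, -4.00000000e-02, -3.00000000e-02, -2.00000000e-02,
       -1.00000000e-02, -5.55111512e-17,  1.00000000e-02,  2.00000000e-02,
        3.00000000e-02,  4.00000000e-02,  5.00000000e-02,  6.00000000e-02,
        7.00000000e-02,  8.00000000e-02,  9.00000000e-02,  1.00000000e-01,
        1.10000000e-01,  1.20000000e-01,  1.30000000e-01]))
(array([  0,   0, 111, 281,   9,   8,  10,   7,   9,   7,  10,   9,   8,
         8,   9,   8,   8,   9,   6,   8,   8, 107, 297,  36,   0,   0]), array([-1.30000000e-01, -1.20000000e-01, -1.10000000e-01, -1.00000000e-01,
       -9.00000000e-02, -8.00000000e-02, -7.00000000e-02, -6.00000000e-02,
    
[... 724 characters left out ...]
-0.    -0.076]
8 [0.97 0.07 0.07] [-0.    -0.    -0.076]
9 [0.96 0.13 0.07] [-0.    -0.    -0.076]
10 [0.95 0.19 0.07] [-0.    -0.    -0.076]
11 [0.94 0.25 0.07] [-0.    -0.    -0.076]
12 [0.93 0.3  0.07] [-0.    -0.    -0.076]
13 [0.91 0.36 0.07] [-0.    -0.    -0.076]
14 [0.88 0.41 0.06] [-0.    -0.    -0.076]
15 [0.86 0.46 0.06] [-0.    -0.    -0.076]
16 [0.83 0.51 0.06] [-0.    -0.    -0.076]
17 [0.8  0.56 0.06] [-0.    -0.    -0.076]
18 [0.76 0.61 0.06] [-0.    -0.    -0.076]
19 [0.72 0.65 0.06] [-0.    -0.    -0.076]
20 [0.68 0.69 0.06] [-0.    -0.    -0.076]
21 [0.64 0.73 0.06] [-0.    -0.    -0.076]
22 [0.59 0.77 0.06] [-0.    -0.    -0.076]
23 [0.55 0.81 0.06] [-0.    -0.    -0.076]
```

Call:
{"api": "jog_arm", "payload": {"plan": [[0.9,-0.38,0,0,0,-0.076,1],[0.92,-0.33,0,0,0,-0.076,1],[0.93,-0.27,0,0,0,-0.076,1],[0.95,-0.22,0,0,0,-0.076,1],[0.96,-0.16,0,0,0,-0.076,1],[0.97,-0.1,0,0,0,-0.076,1],[0.97,-0.04,0,0,0,-0.076,1],[0.97,0.02,0,0,0,-0.076,1]], "grip_force": 110}}

```text
t: 0.9
tool_pos: [0.3772, -0.4426, 0.2309]
tool_rot: [-2.803, -1.417, 0.0]
contact_force: [-0.0, -0.1, 0.3]
opening: 0.0851
grip_force: 0.0
```

Call:
{"api": "jog_arm", "payload": {"plan": [[0.97,0.07,0.07,0,0,-0.076,1],[0.96,0.13,0.07,0,0,-0.076,1],[0.95,0.19,0.07,0,0,-0.076,1],[0.94,0.25,0.07,0,0,-0.076,1],[0.93,0.3,0.07,0,0,-0.076,1],[0.91,0.36,0.07,0,0,-0.076,1],[0.88,0.41,0.06,0,0,-0.076,1],[0.86,0.46,0.06,0,0,-0.076,1]]}}

```text
t: 1.7
tool_pos: [0.4791, -0.325, 0.2201]
tool_rot: [-2.389, -2.04, 0.0]
contact_force: [-0.2, -0.4, 0.9]
opening: 0.0856
grip_force: 0.0
```

Call:
{"api": "jog_arm", "payload": {"plan": [[0.83,0.51,0.06,0,0,-0.076,1],[0.8,0.56,0.06,0,0,-0.076,1],[0.76,0.61,0.06,0,0,-0.076,1],[0.72,0.65,0.06,0,0,-0.076,1],[0.68,0.69,0.06,0,0,-0.076,1],[0.64,0.73,0.06,0,0,-0.076,1],[0.59,0.77,0.06,0,0,-0.076,1],[0.55,0.81,0.06,0,0,-0.076,1]]}}

```text
t: 2.5
tool_pos: [0.5811, -0.2075, 0.2105]
tool_rot: [-1.839, -2.547, 0.0]
contact_force: [0.1, -0.5, 0.1]
opening: 0.0855
grip_force: 0.0
```

Run:
```python
from h import *
o=ctrl.get_obs();im,d=ctrl.get_image("wrist");cv2.imwrite("pics/w1.png",im[:,:,::-1])
W=cloud("wrist",d,o);Z=W[...,2]
print(o["q"].round(3),o["tool_pos"])
m=(Z>.155)&(Z<.18)&(im.max(2)<70);p=W[m];c=p.mean(0);v=np.linalg.svd((p-c)[:,:2],full_matrices=False)[2][0];print(m.sum(),c,np.degrees(np.arctan2(v[1],v[0])),cv2.minAreaRect(p[:,:2].astype(np.float32)))
p,r=pose([.580,-.2075,.158],18.4);print(p);plan(p,r,1)
```

```text
[-0.464  0.048  1.653 -0.     1.441 -0.784] [ 0.58106295 -0.2075093   0.21047112]
7927 [ 0.57831911 -0.19807544  0.16833861] -72.29806474118287 ((0.5814865827560425, -0.2091057002544403), (0.02761896327137947, 0.17736582458019257), 18.258657455444336)
[ 0.58   -0.2075  0.139 ]
0 [-0.07 -0.15  3.56] [ 0.001 -0.002  0.003]
```

View pics/w1.png

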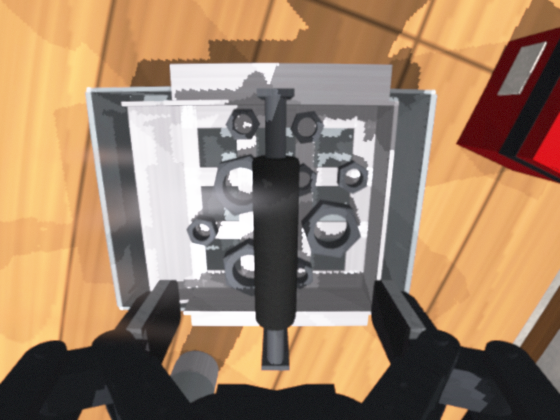

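Call:
{"api": "jog_arm", "payload": {"plan": [[0,0,0.8,0,0,0,1],[0,0,0.8,0,0,0,1],[0,0,0.8,0,0,0,1],[0,0,0.6,0,0,0,1],[0,0,0.5,0,0,0,1],[0,0,0,0,0,0,-1],[0,0,0,0,0,0,-1],[0,0,0,0,0,0,-1]], "grip_force": 110}}

```text
t: 3.35
tool_pos: [0.5813, -0.209, 0.142]
tool_rot: [1.843, 2.542, 0.0]
contact_force: [-0.0, 0.2, -0.1]
opening: 0.0442
grip_force: 0.0
```

Call:
{"api": "jog_arm", "payload": {"plan": [[0,0,0,0,0,0,-1],[0,0,0,0,0,0,-1],[0,0,0,0,0,0,-1],[0,0,0,0,0,0,-1]], "grip_force": 110}}

```text
t: 3.75
tool_pos: [0.5814, -0.209, 0.1425]
tool_rot: [1.842, 2.542, 0.0]
contact_force: [-1.4, 0.8, 6.0]
opening: 0.0255
grip_force: 107.8
```

Call:
{"api": "jog_arm", "payload": {"plan": [[0,0,-0.3,0,0,0,-1],[0,0,-0.5,0,0,0,-1],[0,0,-0.6,0,0,0,-1],[0,0,-0.5,0,0,0,-1],[0,0,-0.2,0,0,0,-1],[0,0,0,0,0,0,-1]]}}

```text
t: 4.35
tool_pos: [0.5813, -0.209, 0.1843]
tool_rot: [1.842, 2.542, 0.001]
contact_force: [0.0, 0.7, -8.1]
opening: 0.0247
grip_force: 108.7
```

Call:
{"api": "jog_arm", "payload": {"plan": [[0.5,0,0,0.1,0,0,-1],[-1,0,0,0,0,0,-1],[1,0,0,0,0,0,-1],[-1,0,0,0,0,0,-1],[1,0,0,0,0,0,-1],[-1,0,0,0,0,0,-1],[1,0,0,0,0,0,-1],[-0.5,0,0,0,0,0,-1]]}}

```text
t: 5.15
tool_pos: [0.58, -0.2061, 0.1823]
tool_rot: [-1.811, -2.504, 0.095]
contact_force: [-0.4, 1.7, -8.9]
opening: 0.0249
grip_force: 109.6
```

Run:
```python
from h import *
o=ctrl.get_obs();im,d=ctrl.get_image("wrist");cv2.imwrite("pics/w2.png",im[:,:,::-1]);print(o)
```

```text
{'t': 5.15, 'q': array([-0.4390509 ,  0.10724161,  1.63952169, -0.05136236,  1.45505911,
       -0.74988506]), 'dq': array([-0.13453945,  0.15446979, -0.16981304, -0.03902844, -0.02330688,
       -0.1375438 ]), 'effort': array([ -0.63973904, -47.1760118 , -41.36583567,  -0.85533405,
        -0.18800014,   0.26438794]), 'tool_pos': array([ 0.5799883 , -0.20614715,  0.18232624]), 'tool_rot': array([-1.81146418, -2.50416319,  0.09482196]), 'contact_force': array([-0.35281422,  1.71987935, -8.89127327]), 'wrist_torque': array([ 0.46159951, -0.03783234, -0.04427613]), 'grip_force': 109.64543581008911, 'opening': 0.024854661218378458}
```

View pics/w2.png

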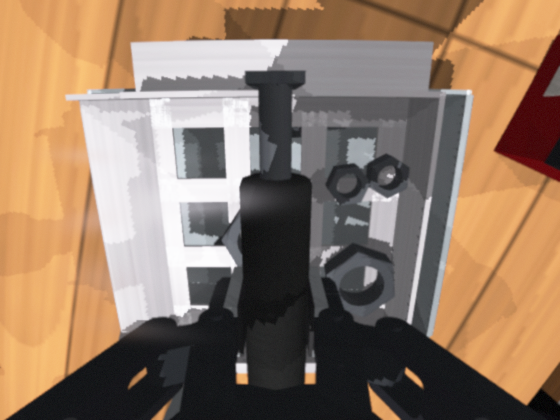

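Call:
{"api": "jog_arm", "payload": {"plan": [[0,0.5,0,-0.1,0,0,-1],[0.7,-1,0,0,0,0,-1],[-1,0.8,0,0,0,0,-1],[1,-0.8,0,0,0,0,-1],[-1,0.8,0,0,0,0,-1],[1,-0.8,0,0,0,0,-1],[-1,0.8,0,0,0,0,-1],[0.3,-0.3,0,0,0,0,-1]]}}

```text
t: 6.0
tool_pos: [0.5815, -0.2101, 0.1806]
tool_rot: [1.844, 2.542, -0.001]
contact_force: [0.8, 0.2, -5.6]
opening: 0.0245
grip_force: 112.1
```

Run:
```python
from h import *
o=ctrl.get_obs();im,d=ctrl.get_image("wrist");im2,_=ctrl.get_image("top");cv2.imwrite("pics/w3.png",np.hstack([cv2.resize(im,None,fx=.8,fy=.8)[:,:,::-1],cv2.resize(im2[145:285,265:385],(288,336),interpolation=2)[:,:,::-1]]));print(o["tool_pos"],o["tool_rot"])
```

```text
[ 0.58153658 -0.21011991  0.18057183] [ 1.84382845e+00  2.54246496e+00 -1.23286796e-03]
```

View pics/w3.png

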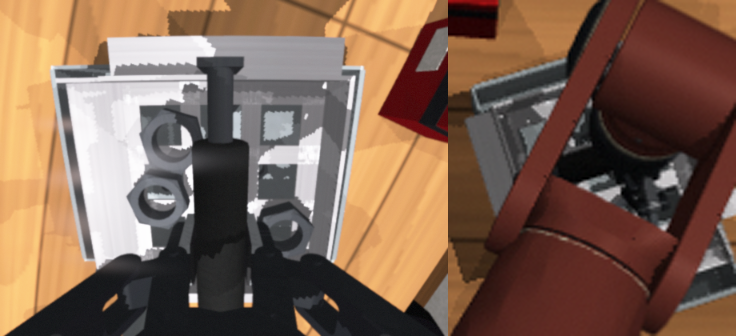

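Call:
{"api": "jog_arm", "payload": {"plan": [[0.5,0,0,0.06,-0.15,0,-1],[-1,0,0,0,0,0,-1],[1,0.4,0,0,0,0,-1],[-1,-0.8,0,0,0,0,-1],[1,0.8,0,0,0,0,-1],[-1,-0.8,0,0,0,0,-1],[1,0.4,0,0,0,0,-1],[-0.5,0,0,0,0,0,-1]]}}

```text
t: 6.9
tool_pos: [0.5807, -0.2064, 0.1836]
tool_rot: [1.801, 2.488, -0.16]
contact_force: [0.1, 3.7, -8.1]
opening: 0.0248
grip_force: 112.0
```

Call:
{"api": "jog_arm", "payload": {"plan": [[0,0,0,-0.06,0.15,0,-1],[0,0,0,0,0,0,-1],[0,0,0,0,0,0,-1]]}}

```text
t: 7.2
tool_pos: [0.5808, -0.2098, 0.1839]
tool_rot: [1.844, 2.541, -0.003]
contact_force: [-0.5, 0.6, -7.1]
opening: 0.025
grip_force: 112.2
```

Run:
```python
from h import *
F=[];
o=ctrl.get_obs();im,d=ctrl.get_image("wrist");im2,_=ctrl.get_image("scene")
cv2.imwrite("pics/w4.png",np.hstack([cv2.resize(im,None,fx=.8,fy=.8)[:,:,::-1],cv2.resize(im2[190:330,150:325],(350,336),interpolation=2)[:,:,::-1]]));print(o["tool_pos"],o["tool_rot"],o["contact_force"],ctrl.get_obs()["contact_force"])
```

```text
[ 0.58083699 -0.20984959  0.18393029] [ 1.84393853  2.54076102 -0.00298722] [-0.51085788  0.58765811 -7.10282481] [ 0.56863832  0.54339786 -6.96825123]
```

View pics/w4.png

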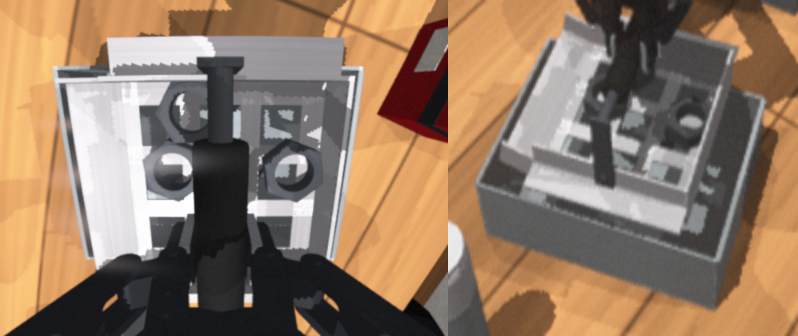

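Call:
{"api": "jog_arm", "payload": {"plan": [[0.5,0,0,0.08,-0.15,0,-1],[-1,0,0,0,-0.15,0,-1],[1,0.4,0,0,0,0,-1],[-1,-0.8,0,0,0,0,-1],[1,0.8,0,0,0,0,-1],[-1,-0.8,0,0,0,0,-1],[1,0.4,0,0,0.15,0,-1],[-0.5,0,0,-0.04,0.15,0,-1]]}}

```text
t: 8.1
tool_pos: [0.5808, -0.2043, 0.1816]
tool_rot: [-1.826, -2.528, 0.032]
contact_force: [-0.3, 1.6, -7.4]
opening: 0.0247
grip_force: 112.2
```

Call:
{"api": "jog_arm", "payload": {"plan": [[0.5,0.5,0,0,0,0,-1],[-1,-1,0,0,0,0,-1],[1,1,0,0,0,0,-1],[-1,-1,0,0,0,0,-1],[1,1,0,0,0,0,-1],[-0.5,-0.5,0,-0.04,0,0,-1],[0,0,0,0,0,0,-1],[0,0,0,0,0,0,-1]]}}

```text
t: 8.9
tool_pos: [0.5806, -0.2084, 0.1822]
tool_rot: [1.846, 2.542, -0.001]
contact_force: [0.4, 0.3, -7.8]
opening: 0.0252
grip_force: 112.3
```

Run:
```python
from h import *
o=ctrl.get_obs();im,d=ctrl.get_image("wrist");im2,_=ctrl.get_image("scene")
cv2.imwrite("pics/w5.png",np.hstack([cv2.resize(im,None,fx=.8,fy=.8)[:,:,::-1],cv2.resize(im2[190:330,150:325],(350,336),interpolation=2)[:,:,::-1]]));print(o["tool_pos"],o["tool_rot"],o["contact_force"])
# next: lift 0.09 over the pan, then to pre-pour
t=np.radians(9.2);bx=np.array([np.cos(t),np.sin(t)]);by=np.array([-np.sin(t),np.cos(t)])
bc=np.array([.473,.195])-.004*by
def grip(lipx,lipz,tip):
    a=np.radians(tip);dx=.119*np.cos(a)-.087*np.sin(a);dz=.119*np.sin(a)+.087*np.cos(a)
    return np.r_[bc+(lipx+dx)*bx,lipz+dz]
for tip in(0,20,45):print(tip,grip(.03,.15,tip).round(4))
g0=np.array([*o["tool_pos"][:2],.30]);p0=g0-[0,0,.019]
p,r=pose(grip(.03,.17,10),9.2,10);plan(p,r,22,p0=p0)
```

```text
[ 0.58059848 -0.20840668  0.18218335] [ 1.84574282e+00  2.54210492e+00 -1.34482350e-03] [ 0.35386737  0.33825495 -7.75343135]
0 [0.6207 0.2149 0.237 ]
20 [0.5843 0.209  0.2725]
45 [0.5256 0.1995 0.2957]
0 [0.89 0.35 0.05] [-0.01  -0.001  0.009]
1 [0.89 0.35 0.05] [-0.01  -0.001  0.009]
2 [0.9  0.34 0.06] [-0.01  -0.001  0.009]
3 [0.9  0.33 0.06] [-0.01  -0.001  0.009]
4 [0.9  0.33 0.06] [-0.01  -0.001  0.009]
5 [0.9  0.32 0.06] [-0.01  -0.001  0.009]
6 [0.91 0.31 0.07] [-0.01  -0.001  0.009]
7 [0.91 0.31 0.07] [-0.01  -0.001  0.009]
8 [0.91 0.3  0.07] [-0.01  -0.001  0.009]
9 [0.91 0.29 0.07] [-0.01  -0.001  0.009]
10 [0.91 0.29 0.07] [-0.01  -0.001  0.009]
11 [0.92 0.28 0.07] [-0.01  -0.001  0.009]
12 [0.92 0.27 0.08] [-0.01  -0.001  0.009]
13 [0.92 0.26 0.08] [-0.01  -0.001  0.009]
14 [0.92 0.26 0.08] [-0.01  -0.001  0.009]
15 [0.92 0.25 0.08] [-0.01  -0.001  0.009]
16 [0.93 0.24 0.08] [-0.01  -0.001  0.009]
17 [0.93 0.24 0.08] [-0.01  -0.001  0.009]
18 [0.93 0.23 0.08] [-0.01  -0.001  0.009]
19 [0.93 0.22 0.09] [-0.01  -0.001  0.009]
20 [0.93 0.21 0.09] [-0.01  -0.001  0.009]
21 [0.93 0.21 0.09] [-0.01  -0.001  0.009]
```

View pics/w5.png

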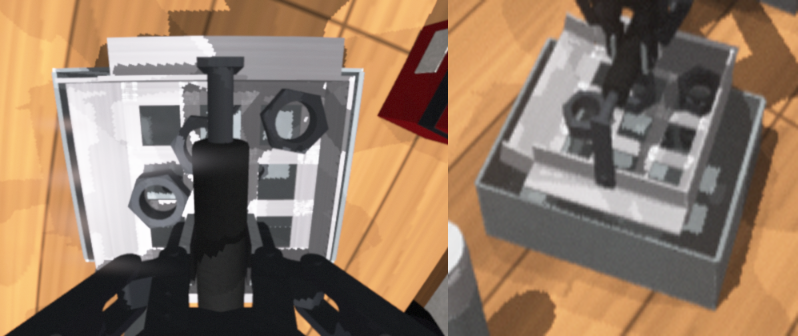

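Call:
{"api": "jog_arm", "payload": {"plan": [[0,0,-0.7,0,0,0,-1],[0,0,-1,0,0,0,-1],[0,0,-1,0,0,0,-1],[0,0,-1,0,0,0,-1],[0.2,0.1,-0.9,0,0,0,-1],[0.5,0.2,-0.4,0,0,0.01,-1],[0.8,0.3,0,0,0,0.01,-1],[0.9,0.35,0,0,0,0.01,-1]]}}

```text
t: 9.8
tool_pos: [0.5843, -0.1564, 0.2826]
tool_rot: [1.877, 2.519, 0.001]
contact_force: [0.3, -0.1, -7.7]
opening: 0.0249
grip_force: 112.3
```

Call:
{"api": "jog_arm", "payload": {"plan": [[0.9,0.34,0,0,0,0.01,-1],[0.9,0.34,0,0,0,0.01,-1],[0.9,0.33,0,0,0,0.01,-1],[0.9,0.33,0,0,0,0.01,-1],[0.9,0.32,0,0,0,0.01,-1],[0.9,0.31,0,0,0,0.01,-1],[0.9,0.3,0,0,0,0.01,-1],[0.9,0.3,0,0,0,0.01,-1]]}}

```text
t: 10.6
tool_pos: [0.5959, -0.0032, 0.2818]
tool_rot: [-1.953, -2.459, 0.001]
contact_force: [-0.5, 1.1, -7.2]
opening: 0.0247
grip_force: 112.3
```

Call:
{"api": "jog_arm", "payload": {"plan": [[0.9,0.29,0,0,0,0.01,-1],[0.9,0.28,0,0,0,0.01,-1],[0.9,0.27,0,0,0,0.01,-1],[0.9,0.26,0,0,0,0.01,-1],[0.9,0.25,0,0,0,0.01,-1],[0.9,0.24,0,0,0,0.01,-1],[0.9,0.24,0,0,0,0.01,-1],[0.6,0.15,0,0,0,0.01,-1]]}}

```text
t: 11.4
tool_pos: [0.6068, 0.1402, 0.2817]
tool_rot: [-2.028, -2.397, 0.001]
contact_force: [0.3, -0.9, -6.9]
opening: 0.0251
grip_force: 112.3
```

Run:
```python
from h import *
o=ctrl.get_obs();im,d=ctrl.get_image("top");im2,_=ctrl.get_image("scene")
cv2.imwrite("pics/w6.png",np.hstack([cv2.resize(im[130:300,110:395],(478,285),interpolation=2)[:,:,::-1],cv2.resize(im2[90:310,160:400],(311,285),interpolation=2)[:,:,::-1]]))
print(o["tool_pos"],o["tool_rot"],o["contact_force"],o["q"].round(2))
W=cloud("top",d);t=np.radians(17.6);Q=(W[...,:2]-[.5674,-.2142])@np.array([[np.cos(t),-np.sin(t)],[np.sin(t),np.cos(t)]])
m=(abs(Q[...,0])<.13)&(abs(Q[...,1])<.093)&(W[...,2]>.010)&(W[...,2]<.05)
n,l,st,ce=cv2.connectedComponentsWithStats(m.astype(np.uint8));print([(s[4],c.round(0)) for s,c in zip(st,ce)][1:])
t=np.radians(9.2);bx=np.array([np.cos(t),np.sin(t)]);by=np.array([-np.sin(t),np.cos(t)]);bc=np.array([.473,.195])-.004*by
p0=o["tool_pos"];r0=R.from_rotvec(o["tool_rot"])
for tip,lz,n in((0,.18,2),(24,.14,4),(40,.12,4),(56,.115,4)):
    a=np.radians(tip);g=np.r_[bc+(.055+.119*np.cos(a)-.087*np.sin(a))*bx,lz+.119*np.sin(a)+.087*np.cos(a)]
    p,r=pose(g,9.2,tip);print(tip,p);plan(p,r,n,p0,r0);p0,r0=p,r
```

```text
[0.60680263 0.14023012 0.28172567] [-2.02835453e+00 -2.39729829e+00  5.92103568e-04] [ 0.33441941 -0.87157386 -6.87852233] [ 0.11  0.02  1.56  0.    1.56 -0.06]
[(np.int32(1), array([297., 193.])), (np.int32(54), array([325., 204.])), (np.int32(52), array([291., 216.])), (np.int32(59), array([359., 220.])), (np.int32(52), array([300., 225.])), (np.int32(67), array([345., 240.])), (np.int32(44), array([304., 257.])), (np.int32(1), array([323., 274.])), (np.int32(1), array([347., 274.]))]
0 [0.64540123 0.21887078 0.248     ]
0 [1.78 1.28 0.84] [-0.001 -0.     0.004]
1 [1.78 1.27 0.84] [-0.001 -0.     0.004]
24 [0.60794318 0.2128039  0.25052275]
0 [-0.   -0.47 -0.03] [-0.133  0.    -0.   ]
1 [-0.   -0.47 -0.08] [-0.133  0.    -0.   ]
2 [-0.   -0.46 -0.13] [-0.133  0.    -0.   ]
3 [-0.   -0.44 -0.18] [-0.133  0.    -0.   ]
40 [0.57477137 0.20743124 0.24858275]
0 [-0.   -0.39 -0.15] [-0.089  0.    -0.   ]
1 [-0.   -0.38 -0.18] [-0.089  0.    -0.   ]
2 [-0.   -0.37 -0.2 ] [-0.089  0.    -0.   ]
3 [-0.   -0.35 -0.23] [-0.089  0.    -0.   ]
56 [0.5379706  0.20147082 0.25168059]
0 [ 0.   -0.33 -0.33] [-0.089 -0.     0.   ]
1 [ 0.   -0.31 -0.35] [-0.089 -0.     0.   ]
2 [ 0.   -0.28 -0.37] [-0.089 -0.     0.   ]
3 [ 0.   -0.26 -0.39] [-0.089 -0.     0.   ]
```

View pics/w6.png

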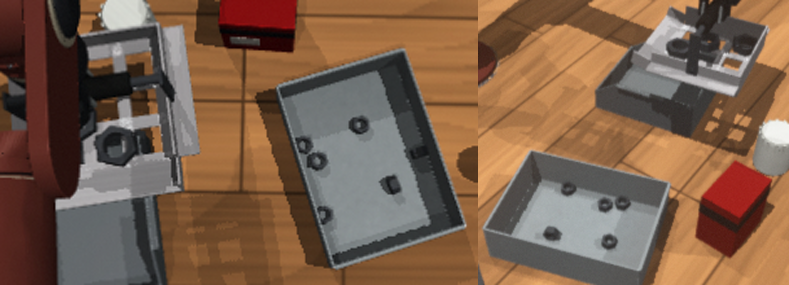

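Call:
{"api": "jog_arm", "payload": {"plan": [[0.9,0.64,0.42,0,0,0,-1],[0.9,0.64,0.42,0,0,0,-1],[0.9,0.64,0.42,0,0,0,-1],[0.9,0.64,0.42,0,0,0,-1],[0,-0.47,-0.03,-0.13,0,0,-1],[0,-0.47,-0.08,-0.13,0,0,-1],[0,-0.46,-0.13,-0.13,0,0,-1],[0,-0.44,-0.18,-0.13,0,0,-1]]}}

```text
t: 12.3
tool_pos: [0.6079, 0.2104, 0.2508]
tool_rot: [1.837, 2.168, 0.45]
contact_force: [-0.4, 0.8, -7.8]
opening: 0.0248
grip_force: 112.4
```

Call:
{"api": "jog_arm", "payload": {"plan": [[0,-0.39,-0.15,-0.09,0,0,-1],[0,-0.38,-0.18,-0.09,0,0,-1],[0,-0.37,-0.2,-0.09,0,0,-1],[0,-0.35,-0.23,-0.09,0,0,-1],[0,0,0,0,0,0,-1],[0,0,0,0,0,0,-1]]}}

```text
t: 12.9
tool_pos: [0.5759, 0.2055, 0.2511]
tool_rot: [1.683, 1.986, 0.716]
contact_force: [0.2, 0.3, -1.5]
opening: 0.0252
grip_force: 113.1
```

Run:
```python
from h import *
o=ctrl.get_obs();print(o["tool_pos"],o["contact_force"],o["q"].round(2))
M=R.from_rotvec(o["tool_rot"]).as_matrix();print("tip",np.degrees(np.arccos(-M[2,2])),"x",M[:,0])
im,d=ctrl.get_image("top");W=cloud("top",d)
t=np.radians(9.2);Q=(W[...,:2]-[.473,.195])@np.array([[np.cos(t),-np.sin(t)],[np.sin(t),np.cos(t)]])
m=(abs(Q[...,0])<.11)&(abs(Q[...,1])<.088);z=W[...,2]
k=m&(z<.07);print(k.sum(),m.sum());k&=z>.012
n,l,st,ce=cv2.connectedComponentsWithStats(k.astype(np.uint8));print([(int(s[4]),c.round(0)) for s,c in zip(st,ce) if s[4]>10][1:])
cv2.imwrite("pics/t7.png",im[:,:,::-1])
```

```text
[0.57592896 0.20547333 0.25114517] [ 0.21596572  0.30971808 -1.51430925] [ 0.24 -0.39  2.08 -0.07  0.77  0.11]
tip 39.63434693260326 x [-1.64205449e-01  9.86426149e-01 -1.52870357e-04]
4225 13879
[(531, array([161., 279.])), (25, array([191., 302.]))]
```

Call:
{"api": "jog_arm", "payload": {"plan": [[0,-0.33,-0.33,-0.09,0,0,-1],[0,-0.31,-0.35,-0.09,0,0,-1],[0,-0.28,-0.37,-0.09,0,0,-1],[0,-0.26,-0.39,-0.09,0,0,-1],[0,0,0,0,0,0,-1],[0,0,0,0,0,0,-1]]}}

```text
t: 13.55
tool_pos: [0.5399, 0.1998, 0.2548]
tool_rot: [1.514, 1.788, 0.947]
contact_force: [-0.2, -0.5, -2.1]
opening: 0.0248
grip_force: 113.1
```

Run:
```python
from h import *
o=ctrl.get_obs();print(o["tool_pos"],o["contact_force"],o["q"].round(2))
im,d=ctrl.get_image("top");im2,_=ctrl.get_image("scene")
cv2.imwrite("pics/w8.png",np.hstack([cv2.resize(im[160:330,95:265],(400,400),interpolation=2)[:,:,::-1],cv2.resize(im2[60:220,210:370],(400,400),interpolation=2)[:,:,::-1]]))
```

```text
[0.53989389 0.19976182 0.25476132] [-0.20530526 -0.53096533 -2.13542624] [ 0.27 -0.63  2.32 -0.18  0.48  0.22]
```

View pics/w8.png

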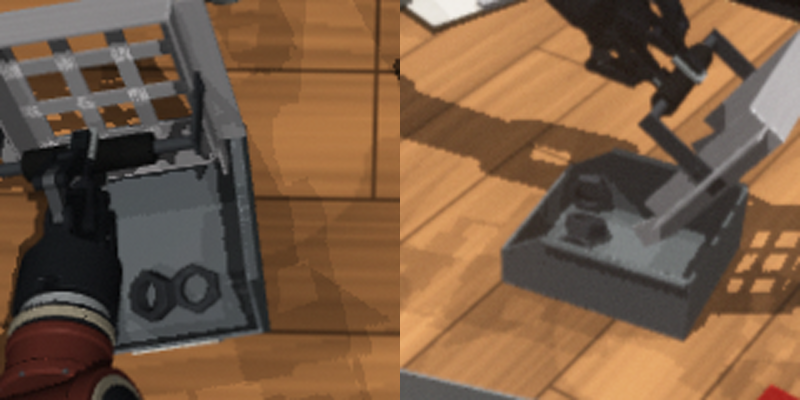

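Run:
```python
from h import *
p1=np.array([.60,.17,.29]);r1=pose([0,0,0],9.2,0)[1];plan(p1,r1,8)
p2=np.array([.581,-.209,.205]);r2=R.from_rotvec([1.842,2.542,0]);print();plan(p2,r2,20,p1,r1)
```

```text
0 [-0.25  0.37  0.16] [ 0.155 -0.     0.001]
1 [-0.24  0.38  0.11] [ 0.155 -0.     0.001]
2 [-0.24  0.39  0.06] [ 0.155 -0.     0.001]
3 [-0.24  0.4   0.02] [ 0.155 -0.     0.001]
4 [-0.24  0.4  -0.03] [ 0.155 -0.     0.001]
5 [-0.24  0.39 -0.08] [ 0.155 -0.     0.001]
6 [-0.24  0.38 -0.13] [ 0.155 -0.     0.001]
7 [-0.24  0.36 -0.17] [ 0.155 -0.     0.001]

0 [-0.93 -0.2   0.21] [-0.   -0.   -0.01]
1 [-0.93 -0.21  0.21] [-0.   -0.   -0.01]
2 [-0.92 -0.21  0.21] [-0.   -0.   -0.01]
3 [-0.92 -0.22  0.21] [-0.   -0.   -0.01]
4 [-0.92 -0.23  0.21] [-0.   -0.   -0.01]
5 [-0.92 -0.23  0.21] [-0.   -0.   -0.01]
6 [-0.92 -0.24  0.21] [-0.   -0.   -0.01]
7 [-0.92 -0.25  0.21] [-0.   -0.   -0.01]
8 [-0.91 -0.26  0.21] [-0.   -0.   -0.01]
9 [-0.91 -0.26  0.21] [-0.   -0.   -0.01]
10 [-0.91 -0.27  0.21] [-0.   -0.   -0.01]
11 [-0.91 -0.28  0.21] [-0.   -0.   -0.01]
12 [-0.9  -0.28  0.21] [-0.   -0.   -0.01]
13 [-0.9  -0.29  0.21] [-0.   -0.   -0.01]
14 [-0.9  -0.3   0.21] [-0.   -0.   -0.01]
15 [-0.9  -0.31  0.21] [-0.   -0.   -0.01]
16 [-0.9  -0.31  0.21] [-0.   -0.   -0.01]
17 [-0.89 -0.32  0.21] [-0.   -0.   -0.01]
18 [-0.89 -0.33  0.21] [-0.   -0.   -0.01]
19 [-0.89 -0.33  0.21] [-0.   -0.   -0.01]
```

Call:
{"api": "jog_arm", "payload": {"plan": [[0,0.37,0.1,0.155,0,0,-1],[-0.24,0.38,0.08,0.155,0,0,-1],[-0.24,0.39,0.05,0.155,0,0,-1],[-0.24,0.4,0,0.155,0,0,-1],[-0.24,0.4,-0.03,0.155,0,0,-1],[-0.24,0.39,-0.08,0.155,0,0,-1],[-0.4,0.38,-0.13,0.155,0,0,-1],[-0.5,0.36,-0.2,0.155,0,0,-1]]}}

```text
t: 14.45
tool_pos: [0.5999, 0.167, 0.2916]
tool_rot: [-2.029, -2.397, 0.0]
contact_force: [0.2, -0.5, -2.9]
opening: 0.025
grip_force: 113.0
```

Call:
{"api": "jog_arm", "payload": {"plan": [[-0.92,-0.2,0,0,0,-0.01,-1],[-0.92,-0.21,0,0,0,-0.01,-1],[-0.92,-0.21,0,0,0,-0.01,-1],[-0.92,-0.22,0,0,0,-0.01,-1],[-0.92,-0.23,0,0,0,-0.01,-1],[-0.92,-0.23,0,0,0,-0.01,-1],[-0.92,-0.24,0,0,0,-0.01,-1],[-0.92,-0.25,0,0,0,-0.01,-1]]}}

```text
t: 15.25
tool_pos: [0.5924, 0.0143, 0.2908]
tool_rot: [1.952, 2.458, 0.003]
contact_force: [0.1, 0.4, -2.4]
opening: 0.0249
grip_force: 113.0
```

Call:
{"api": "jog_arm", "payload": {"plan": [[-0.9,-0.26,0,0,0,-0.01,-1],[-0.9,-0.26,0,0,0,-0.01,-1],[-0.9,-0.27,0,0,0,-0.01,-1],[-0.9,-0.28,0,0,0,-0.01,-1],[-0.9,-0.28,0,0,0,-0.01,-1],[-0.9,-0.29,0,0,0,-0.01,-1],[-0.9,-0.3,0,0,0,-0.01,-1],[-0.9,-0.3,0,0,0,-0.01,-1]]}}

```text
t: 16.05
tool_pos: [0.5854, -0.1369, 0.2907]
tool_rot: [1.873, 2.518, 0.002]
contact_force: [0.9, -0.1, -3.3]
opening: 0.0249
grip_force: 113.0
```

```bash
cat > chk.py <<'E'
from h import *
o=ctrl.get_obs();print(o["tool_pos"],o["tool_rot"],o["contact_force"])
im,d=ctrl.get_image("top");W=cloud("top",d);z=W[...,2]
t=np.radians(9.2);Q=(W[...,:2]-[.473,.195])@np.array([[np.cos(t),-np.sin(t)],[np.sin(t),np.cos(t)]])
k=(abs(Q[...,0])<.106)&(abs(Q[...,1])<.084)&(z<.075)&(z>.012)
n,l,st,ce=cv2.connectedComponentsWithStats(k.astype(np.uint8))
for i in range(1,n):
    if st[i,4]>20:print("bin blob",st[i],ce[i].round(0),W[l==i].mean(0).round(3),z[l==i].max().round(3))
cv2.imwrite("pics/chk.png",im[:,:,::-1])
im,d=ctrl.get_image("wrist");W=cloud("wrist",d,o);G=W-(o["tool_pos"]+[0,0,.0155])
t=np.radians(18.2);Q=G[...,:2]@np.array([[np.cos(t),-np.sin(t)],[np.sin(t),np.cos(t)]])
m=(Q[...,1]>.094)&(Q[...,1]<.112)&(abs(Q[...,0])<.075)&(abs(G[...,2]+.079)<.03)
A=np.c_[Q[m],np.ones(m.sum())];c=np.linalg.lstsq(A,G[...,2][m],rcond=None)[0];print("flange n,slopes deg x,z@mid",m.sum(),np.degrees(c[0]),c[2]+c[1]*.101,np.median(G[...,2][m]))
E
python3 chk.py
python3 - <<'E'
from h import *
plan(np.array([.581,-.209,.20]),R.from_rotvec([1.842,2.542,0]),4)
E
```

```text
[ 0.58535954 -0.13691336  0.29073976] [1.87329007e+00 2.51796862e+00 1.88450593e-03] [ 0.85574458 -0.1267565  -3.25507918]
bin blob [150 273  39  24 446] [167. 284.] [0.415 0.187 0.025] 0.042
bin blob [131 286  14  23 218] [138. 297.] [0.382 0.254 0.039] 0.055
flange n,slopes deg x,z@mid 8018 0.13640636350896215 -0.0775399512664389 -0.07753764526501056
0 [-0.83 -0.3   1.13] [ 0.     0.    -0.009]
1 [-0.83 -0.31  1.13] [ 0.     0.    -0.009]
2 [-0.83 -0.31  1.13] [ 0.     0.    -0.009]
3 [-0.83 -0.32  1.13] [ 0.     0.    -0.009]
```

Call:
{"api": "jog_arm", "payload": {"plan": [[-0.8,-0.3,0.3,0,0,-0.009,-1],[-0.8,-0.3,0.8,0,0,-0.009,-1],[-0.8,-0.3,0.9,0,0,-0.009,-1],[-0.8,-0.3,0.9,0,0,-0.009,-1],[-0.1,-0.05,0.9,0,0,0,-1],[0,0,0.5,0,0,0,-1],[0,0,0,0,0,0,-1],[0,0,0,0,0,0,-1]]}}

```text
t: 16.95
tool_pos: [0.5797, -0.2049, 0.204]
tool_rot: [1.838, 2.547, 0.001]
contact_force: [0.0, -0.4, -3.0]
opening: 0.0245
grip_force: 113.0
```

```bash
python3 chk.py
python3 - <<'E'
from h import *
plan(np.array([.581,-.209,.1425]),R.from_rotvec([1.842,2.542,0]),1)
E
```

```text
[ 0.5797416  -0.20490627  0.20399725] [1.83825738e+00 2.54679831e+00 8.17787931e-04] [ 0.00671923 -0.39075558 -2.98053869]
bin blob [150 273  39  24 441] [167. 284.] [0.415 0.187 0.025] 0.042
bin blob [131 286  14  23 219] [138. 297.] [0.382 0.254 0.039] 0.056
flange n,slopes deg x,z@mid 8037 0.02326547234313085 -0.07688175441194435 -0.07689360762784853
0 [-0.18 -0.02  3.13] [ 0.001 -0.     0.005]
```

Call:
{"api": "jog_arm", "payload": {"plan": [[-0.2,0,0.3,0,0,0.005,-1],[0,0,0.6,0,0,0,-1],[0,0,0.6,0,0,0,-1],[0,0,0.6,0,0,0,-1],[0,0,0.5,0,0,0,-1],[0,0,0.3,0,0,0,-1],[0,0,0.1,0,0,0,-1],[0,0,0,0,0,0,-1]]}}

```text
t: 17.85
tool_pos: [0.5805, -0.2095, 0.1434]
tool_rot: [1.845, 2.543, 0.0]
contact_force: [0.6, 1.0, -3.5]
opening: 0.0248
grip_force: 113.1
```

Call:
{"api": "jog_arm", "payload": {"plan": [[0,0,0.1,0,0,0,-1],[0,0,0.05,0,0,0,-1],[0,0,0,0,0,0,-1]]}}

```text
t: 18.15
tool_pos: [0.5812, -0.2098, 0.1425]
tool_rot: [1.843, 2.541, 0.001]
contact_force: [-2.4, 1.4, 5.1]
opening: 0.0248
grip_force: 114.1
```

Contact with the rims at the same height as before. Releasing.

Call:
{"api": "jog_arm", "payload": {"plan": [[0,0,0,0,0,0,0.2],[0,0,0,0,0,0,1],[0,0,0,0,0,0,1],[0,0,0,0,0,0,1],[0,0,0,0,0,0,1],[0,0,0,0,0,0,1],[0,0,0,0,0,0,1],[0,0,0,0,0,0,1]]}}

```text
t: 18.95
tool_pos: [0.5804, -0.2094, 0.1405]
tool_rot: [1.845, 2.543, 0.0]
contact_force: [-0.3, 0.5, 0.3]
opening: 0.0854
grip_force: 0.0
```

Call:
{"api": "jog_arm", "payload": {"plan": [[0,0,-0.3,0,0,0,1],[0,0,-0.6,0,0,0,1],[0,0,-0.8,0,0,0,1],[0,0,-0.9,0,0,0,1],[0,0,-0.9,0,0,0,1],[0,0,-0.9,0,0,0,1],[0,0,-0.3,0,0,0,1],[0,0,0,0,0,0,1]]}}

```text
t: 19.75
tool_pos: [0.5812, -0.2098, 0.2368]
tool_rot: [1.843, 2.54, 0.001]
contact_force: [0.0, 0.2, 0.3]
opening: 0.0852
grip_force: 0.0
```

```bash
sed -i 's/+\[0,0,.0155\]/*[1,1,0]-[0,0,-.158]/' chk.py; python3 chk.py
python3 - <<'E'
from h import *
o=ctrl.get_obs();im,d=ctrl.get_image("wrist");W=cloud("wrist",d,o)
t=np.radians(17.6);Q=(W[...,:2]-[.5674,-.2142])@np.array([[np.cos(t),-np.sin(t)],[np.sin(t),np.cos(t)]]);z=W[...,2]
m=(z>.155)&(z<.185)&(im.max(2)<70)&(abs(Q[...,0])<.06)&(abs(Q[...,1])<.06);p=np.c_[Q[m],z[m]]
print("handle in pan",cv2.minAreaRect(p[:,:2].astype(np.float32)),"top z",np.percentile(p[:,2],99))
for s in(-1,1):
    f=(abs(s*Q[...,1]-.104)<.006)&(abs(Q[...,0]-.014)<.07)&(z>.06)&(z<.1);print(s,f.sum(),np.median(z[f]))
E
```

```text
[ 0.58118339 -0.20978996  0.23676305] [1.84275512e+00 2.54006175e+00 9.32723738e-04] [0.02575081 0.24424288 0.26383724]
bin blob [150 273  39  24 441] [167. 284.] [0.415 0.187 0.025] 0.043
bin blob [131 286  14  23 221] [138. 297.] [0.382 0.254 0.039] 0.055
flange n,slopes deg x,z@mid 4034 0.10904866752911938 -0.07547369599127816 -0.07548820172996784
handle in pan ((0.014553412795066833, 0.002791948616504669), (0.027594108134508133, 0.1141662672162056), 0.7876262068748474) top z 0.17290121771513312
-1 787 0.08107250746792338
1 2564 0.08100283801060973
```

```bash
python3 -c "
from station import ctrl
print(ctrl.finish_job())"
```

```text
the job is handed in; nothing more can be done
None
```

The job is handed in at about 20 s of the 54 s. Six small nuts were counted in the pan before the pour. The sieve came out empty, and the three large nuts were seen in the bin as one double-sized blob and one single blob in the depth image. The sieve hangs level on the pan, released; the hand-in gave no verdict.

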